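Take the upper curing flask out of the flask clamp

ROBOT

A 6-joint arm with a two-finger parallel gripper is mounted at the origin on a cart in front of the work surface, level with it; the furniture and walls round the work are solid. World frame = base frame: x ahead of the robot, y to its left, z up, the work surface at z = 0. Lengths are in m, angles in degrees, forces in N, time in s.
With the tool pointing down it reaches from about 0.325 to 0.85 m from the base axis. Payload 4.4 kg.
Tool frame: the origin (TCP) lies on the centre line of the jaws, within the pads' length; the fingertips stand 19 mm ahead of it and the grasp point (between the pads) is the TCP; z points along the fingers, y is the line along which they close (so a half turn about z gives the same grasp; the last joint's range is limited). The gripper opens to 94 mm and grips with 3 to 60 N. Pads are 16 mm wide; open, the fingers measure 119 mm over their backs; the gripper's body (75 mm by 177 mm) begins 78 mm behind the grasp point.
Start: joints at [-84.826, 11.837, 88.321, -0, 79.842, -8.623], TCP at [0.137, -0.558, 0.224] pointing down, gripper open.
Joint ranges: [-156.59, 156.59], [-49.26, 127.26], [12.9, 141.05], [-63.56, 243.56], [4.71, 150.69], [-161.64, 161.64]. Speed limits (degrees/s): [159.86, 159.86, 180, 180, 180, 180].

INTERFACE

Orientations are given as a 3x3 rotation matrix whose columns are the frame's x, y, z axes.
In Python, from cell import r gives the robot as it stands.
- The arm moves only by the tool drive_tool, never from a script. Its argument "series" is a list that holds one entry, the list of rows, each a list of 6 numbers: the shift along the tool's x, y, z in cm, then the turn, a rotation vector about the tool's x, y, z in degrees. In form: [[[x, y, z, ax, ay, az], ...]]. A call has 1 to 5 rows; each row shifts and turns the commanded pose from where the row before left it, along the tool's axes as they then stand; what a row does not reach is not made up. A row lasts 1/10 s, in which the tool goes at most 50 mm and 8.59 degrees, less where a joint would pass 70% of its speed; a pose out of reach is approached as far as the arm can. A call with a gripper value outside its range is refused whole. "jaw" is the closure in counts, from 0 (fully open) to 255 (shut), set as the call begins (left out, the last holds). The fingers move at their own pace and stop on an object; "grip_force" is the grip in N (left out, the last holds). Time passes only in rows, so rows that do not move let the fingers close. It gives the time, the measured TCP pose, the force, the opening and the grip force at its end, in the units of the state.
- r.read_state(): the state, without advancing time (a new reading comes with each control period).
- r.read_camera(name): name is "scene" or "top"; returns a dict with "img" (480x640x3 uint8, red, green, blue), "K" (3x3 intrinsics, pixels), "extrinsics" (4x4, takes a point from camera to world coordinates). Camera axes: x right, y down, z forward; pixel columns grow to the right and rows downward; lengths in m; the calibration is good to about 2 mm. A picture is of the moment at which its call begins. There is no depth.
- r.finish_job(): hands the job in; it is judged then, once.
The state is a dict: "time": time; "q": joint angles; "qd": joint speeds; "joint_torque": joint torques, N m; "eef_pos": TCP position; "tcp_rot": TCP orientation; "ft_force": force on the tool from outside, world axes, zero at the start; "wrist_torque": the same for the moment, N m; "finger_gap": finger opening in m; "grip_force": force on a finger pad.
Only numpy, scipy, OpenCV 4.12 (cv2) and the standard library are available. Lean on these libraries where they do the work, as an engineer would, in place of code of your own. Each camera call takes 0.05 s, during which the arm holds its last target. There are 200 camera calls.

TASK

Two brass curing flasks are stacked in the screw clamp; the upper one has to come out for opening. Turn the clamp's T-bar about a quarter turn anticlockwise so that the pressure plate stands well clear and leave it open; then lift the upper flask off the lower one, draw it out from under the clamp's beam, and set it down gently, flat in the free part of the steel tray, before letting go. The lower flask must stay seated in the clamp, and leave the flask already in the tray and the other things on the bench as they are.

Things in the scene. Friction and masses are not known exactly. Their poses are not given: they have to be found in the camera images.
- clamp: Grey two-column flask clamp, base 118 x 124 x 12 mm, fixed. Origin: centre of the base's underside; z up; x points away from the open front where flasks go in and out (front = -x, roughly towards the robot). A 4 mm high round stud (radius 20 mm) on the base holds the lower flask. Steel columns of radius 6 mm stand at x = 0, y = +-47 mm (foot collars of radius 12 mm to z = 18 mm).
- clamp_beam (a point): Middle of the clamp's beam, on the screw axis, 148 mm above the bench. The beam runs along the clamp's y from column to column, heights 132 to 164 mm, at most 22 mm to either side of it in x; nuts on it up to 178 mm. It and the T-bar hang over the flasks, so the upper flask is gripped at its front end, with the fingers slanting forward under the beam.
- clamp_bar (a point): Centre of the clamp's T-bar, on the screw axis (x = y = 0 of the clamp), 207.5 mm above the bench when the joint reads 0. Bar 10 mm thick, 96 mm long, with balls of 15 mm at its ends; the neck of the screw below it is also 10 mm thick, down to 27 mm below. The y axis of this point lies along the bar (along the clamp's y at joint 0).
- clamp_handle (a joint): Angle of the T-bar about the vertical, rad, 0 to 1.75; 0 = clamped, grows anticlockwise seen from above. Steep thread: bar and pressure plate rise 12 mm per rad. Turns with about 0.1 N m and stays where left. Pressure plate: steel disc of radius 24 mm on the screw axis, underside 96.5 mm above the bench at angle 0, 0.5 mm over the upper flask's lid.
- flask_top: Upper brass flask, loose, 0.3 to 0.5 kg: block 108 mm long (its x, along the clamp's x), 62 mm wide (y), 40 mm high, flat parallel long sides, corners 12 mm round; bolt lugs mid-ends, to 64 mm from its centre; round lid (radius 20 mm) 4 mm proud. Origin: centre of underside, which has a 46 mm square recess, 6 mm deep, over the lid below (3 mm play): lift over 4 mm before drawing it out.
- flask_low: Lower flask in the clamp, same shape; sits over the stud of the base, underside 12 mm above the bench; the upper flask's underside is 40 mm above its own. It stays there.
- flask_done: Third flask of the same shape, already standing in the tray near the end on the tray's +y side, its centre about 72 mm from the tray's centre. Not to be moved.
- tray: Shallow steel tray, 160 (x) x 230 (y) x 16 mm, fixed, wall 3 mm, rolled rim up to 18.5 mm. Origin: centre of the underside; inner floor 3 mm above it, 154 x 224 mm. x points roughly away from the robot, y to the robot's left. The part on its -y side is free.
- crucible: Bystander: clay crucible, 51 mm wide, 40 mm high, origin at the centre of its underside.
- cast: Bystander: white plaster dental cast, 53 x 71 x 27 mm, origin at the centre of its underside.
- plaster_bowl: Bystander: white bowl, 134 mm wide, 58 mm high, origin at the centre of its underside.
- marker: Bystander: marker pen lying flat, 135 mm long, 17 mm thick.
Not all that is in view belongs to the job. Leave any blue look-alike of the flask_low alone.

How it is judged:
By the outcome, as a careful person would: the job done as asked, in the order asked, and still so for the second after the job is handed in, with the robot touching nothing.
It also fails if it takes over 67 s, if anything falls off the work surface, if the arm or the gripper's body presses on something with over 40 N, if the wrist force passes 120 N, or if a joint passes its speed limit or range.

## Working session

There is one attempt and no reset: what is moved stays moved. The work goes in short steps, Python scripts to look and compute and a tool call to move; the robot and the scene stay as the last step left them, time stands still between calls to the robot, and variables do not carry over. Pictures are saved under pics/ and viewed, at most 13 in all, crops included, and the job is handed in when it is done.

Besides the shell and the picture viewer there is one more tool, called after ">>>" as name(argument=value, ...) on one line, values as JSON. drive_tool: Moves the arm, as the interface text tells. Its arguments: {"type":"object","properties":{"series":{"type":"array","items":{"type":"array","items":{"type":"array","items":{"type":"number"}}}},"jaw":{"type":"number"},"grip_force":{"type":"number"}},"required":["series"]}

```bash
mkdir -p pics; ls; python3 - <<'E'
from cell import r
import cv2,numpy as np
for n in("scene","top"):
    c=r.read_camera(n); cv2.imwrite(f"pics/{n}0.png",c["img"][:,:,::-1]); np.savez(f"{n}0.npz",**c)
    print(n,c["K"].round(1).tolist(),c["extrinsics"].round(4).tolist())
s=r.read_state(); print(s)
E
```

```text
pics
scene [[595.9, 0.0, 316.8], [0.0, 595.9, 240.6], [0.0, 0.0, 1.0]] [[0.9952, -0.08, 0.0568, 0.4796], [-0.098, -0.7791, 0.6192, -0.6658], [-0.0053, -0.6218, -0.7831, 1.127], [0.0, 0.0, 0.0, 1.0]]
top [[436.7, 0.0, 314.4], [0.0, 436.7, 243.0], [0.0, 0.0, 1.0]] [[-0.0168, -0.9985, 0.0515, 0.4977], [-0.9996, 0.018, 0.0222, 0.1092], [-0.0231, -0.0511, -0.9984, 1.0852], [0.0, 0.0, 0.0, 1.0]]
{'time': 0.1, 'q': array([-8.48250910e+01,  1.18807405e+01,  8.83948631e+01, -1.35393410e-03,
        7.98417225e+01, -8.62389244e+00]), 'qd': array([ 0.07963465, -0.05937412, -0.15616329, -0.10787322, -0.00749839,
       -0.0330647 ]), 'joint_torque': array([-6.27729023e-04, -3.71869040e+01, -2.82293129e+01,  7.00352434e-02,
        3.12119059e-02, -5.07308584e-05]), 'eef_pos': array([ 0.13705591, -0.55772459,  0.22340776]), 'tcp_rot': array([[ 9.71138299e-01,  2.38517002e-01, -2.07863039e-04],
       [ 2.38516923e-01, -9.71136204e-01,  2.03728196e-03],
       [ 2.84063062e-04, -2.02806139e-03, -9.99997903e-01]]), 'ft_force': array([-0.62151843,  0.2283191 ,  0.57601533]), 'wrist_torque': array([0.02064529, 0.01289752, 0.01046376]), 'grip_force': 0.0, 'finger_gap': 0.09393255078745638}
```

View pics/scene0.png

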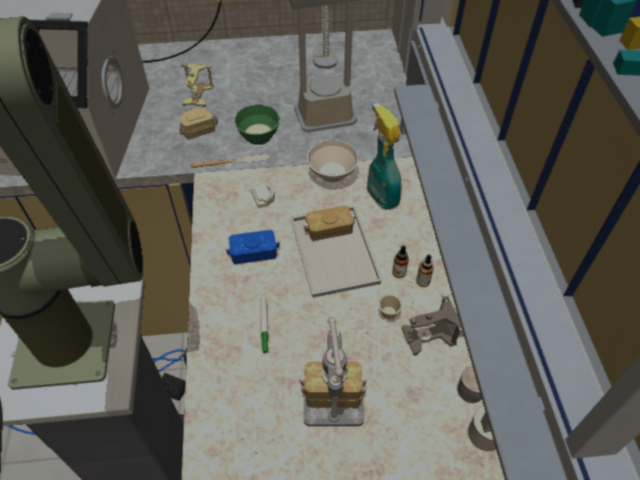

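View pics/top0.png

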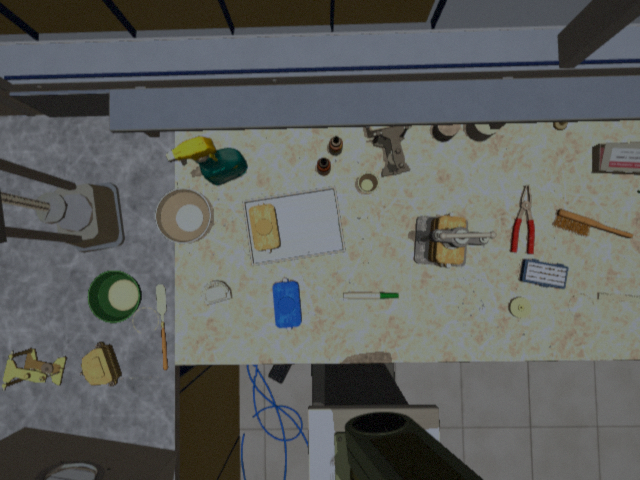

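The scene picture shows the clamp near (334,390), the tray near (335,250) with a flask at its far end, and the blue look-alike at (253,246). The top picture shows the clamp's flasks near (448,240), the tray from (247,190) to (343,262), and the marker at (370,295).

```bash
python3 - <<'E'
import cv2,numpy as np
a=cv2.imread("pics/scene0.png")[300:440,270:400]; b=cv2.imread("pics/top0.png")[195:285,400:510]
A=cv2.resize(a,(400,431),interpolation=cv2.INTER_CUBIC); A=cv2.resize(a,None,fx=3,fy=3,interpolation=2);B=cv2.resize(b,None,fx=3.5,fy=3.5,interpolation=2)
c=np.zeros((600,800,3),np.uint8); c[:420,:390]=A; c[:315,400:785]=B
t=cv2.imread("pics/top0.png")[183:269,240:350]; T=cv2.resize(t,None,fx=3,fy=3,interpolation=2); c[320:320+258,400:730]=T
cv2.imwrite("pics/crop0.png",c)
E
```

```text
(no output)
```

View pics/crop0.png

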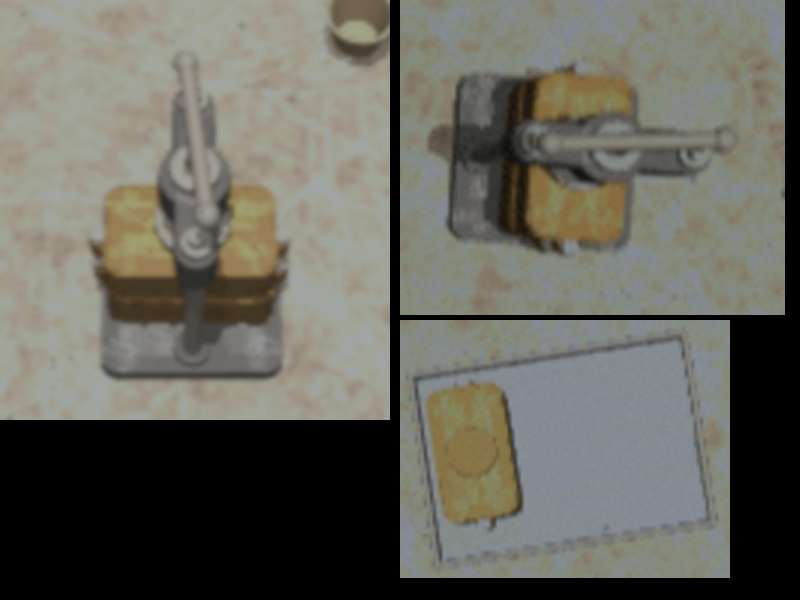

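The crops (scene 3x, top 3.5x, tray 3x) show the bar's ends, the flask's and base's edges, and the tray's corners clearly. I'll back-project them to known heights.

```bash
cat > h.py <<'E'
import numpy as np
D={n:dict(np.load(f"{n}0.npz")) for n in("scene","top")}
def bp(n,uv,z):
    c=D[n];E=c["extrinsics"];d=E[:3,:3]@np.linalg.solve(c["K"],[uv[0],uv[1],1.]);o=E[:3,3]
    return (o+d*(z-o[2])/d[2])[:2]
def pr(n,P):
    c=D[n];E=c["extrinsics"];p=E[:3,:3].T@(np.array(P)-E[:3,3]);p=c["K"]@p;return p[:2]/p[2]
S=lambda u,v:(270+u/3,300+v/3)
T=lambda u,v:(400+(u-400)/3.5,195+v/3.5)
Y=lambda u,v:(240+(u-400)/3,183+(v-320)/3)
E
python3 - <<'E'
from h import *
np.set_printoptions(precision=4,suppress=True)
def rep(l,A):
    A=np.array(A);d=A[0]-A[1];print(l,A.tolist(),"mid",A.mean(0),"len",np.hypot(*d),"ang",np.degrees(np.arctan2(d[1],d[0])))
rep("bar scene",[bp("scene",S(184,61),.2075),bp("scene",S(208,215),.2075)])
rep("bar top",[bp("top",T(552,144),.2075),bp("top",T(725,141),.2075)])
# flask top-face edge midpoints
rep("flask x ends top",[bp("top",T(581,74),.092),bp("top",T(581,244),.092)])
rep("flask y sides top",[bp("top",T(527,159),.092),bp("top",T(635,159),.092)])
rep("flask ends scene",[bp("scene",S(278,232),.092),bp("scene",S(103,232),.092)])
rep("flask sides scene",[bp("scene",S(150,186),.092),bp("scene",S(150,276),.092)])
rep("base left edge top",[bp("top",T(457,85),.012),bp("top",T(450,230),.012)])
rep("base x ends",[bp("top",T(480,73),.012),bp("top",T(480,240),.012)])
c=[bp("top",Y(*p),.0175) for p in((415,378),(683,336),(713,522),(440,562))]
rep("tray +y->",[c[0],c[1]]);rep("tray",[c[3],c[2]]);rep("trayx",[c[0],c[3]]);rep("trayx",[c[1],c[2]]);print(np.mean(c,0))
f=[bp("top",Y(*p),.043) for p in((427,455),(522,450),(466,384),(487,523))]
rep("done y",f[:2]);rep("done x",f[2:])
print(bp("top",Y(472,453),.047))
E
```

```text
bar scene [[0.5543334175115617, -0.12190036144921634], [0.5564360730378556, -0.22199358531776237]] mid [ 0.5554 -0.1719] len 0.1001153066451935 ang 91.20343382026992
bar top [[0.5520535053376687, -0.12966629202639524], [0.5519641289875794, -0.22771468550255658]] mid [ 0.552  -0.1787] len 0.09804843421181245 ang 89.94777184971132
flask x ends top [[0.6043068450193134, -0.18121956370669667], [0.49430611035071775, -0.1776095160658533]] mid [ 0.5493 -0.1794] len 0.11005995671269339 ang -1.8796809244164463
flask y sides top [[0.5497812611125447, -0.14472935496635975], [0.5485218547244731, -0.21403338137341843]] mid [ 0.5492 -0.1794] len 0.06931546855270188 ang 88.95892442204381
flask ends scene [[0.6082143970984601, -0.18211498863790992], [0.4993622909465487, -0.17111525170148734]] mid [ 0.5538 -0.1766] len 0.10940646793666951 ang -5.770272522244987
flask sides scene [[0.5318142102871347, -0.14261824351961583], [0.5256447262112067, -0.2031549235919532]] mid [ 0.5287 -0.1729] len 0.06085024377883508 ang 84.18089712779674
base left edge top [[0.6068271309416235, -0.11800919373668993], [0.50
[... 562 characters left out ...]
93272555632 ang 97.3358331824035
trayx [[0.6564055107736322, 0.302695026112288], [0.5047665719073198, 0.28351160052928814]] mid [0.5806 0.2931] len 0.15284754364267594 ang 7.210031139763924
trayx [[0.6866229198909233, 0.08164277112245091], [0.5335195477246741, 0.060167872047848875]] mid [0.6101 0.0709] len 0.15460211466516666 ang 7.9844479889031135
[0.5953 0.182 ]
done y [[0.5903739287907075, 0.2889669003487949], [0.5929489726693753, 0.21268696836419057]] mid [0.5917 0.2508] len 0.07632338353711088 ang 91.93344613771433
done x [[0.6469405727524723, 0.2570305778348191], [0.5350440402533879, 0.24142012923034684]] mid [0.591  0.2492] len 0.11298017565463206 ang 7.941954443766979
[0.5909 0.2523]
```

```bash
cat > fit.py <<'E'
from h import *
import cv2
from scipy.optimize import minimize
def rr(hx,hy,rad,z,cx=0,cy=0):
    P=[]
    for sx,sy,a in((1,1,0),(-1,1,90),(-1,-1,180),(1,-1,270)):
        for t in np.radians(np.linspace(a,a+90,5)): P.append((cx+sx*(hx-rad)+rad*np.cos(t),cy+sy*(hy-rad)+rad*np.sin(t),z))
    P.append(P[0]);P=np.array(P)
    return np.concatenate([np.linspace(P[i],P[i+1],max(2,int(np.hypot(*(P[i+1]-P[i])[:2])/.002))) for i in range(len(P)-1)])
M=np.concatenate([rr(.054,.031,.012,.092),rr(.059,.062,.006,.012),rr(.059,.062,.006,0),rr(.005,.048,.001,.2075),rr(.054,.031,.012,.052)])
Tr=np.concatenate([rr(.080,.115,.004,.0175),rr(.077,.112,.003,.0175)])
G={}
for n in D:
    g=cv2.cvtColor(D[n]["img"],cv2.COLOR_RGB2GRAY).astype(np.float32);g=cv2.GaussianBlur(g,(0,0),1.0)
    m=np.hypot(cv2.Sobel(g,5,1,0),cv2.Sobel(g,5,0,1));G[n]=np.minimum(m,80)
def P(n,M,p):
    c,s=np.cos(p[2]),np.sin(p[2]);W=M@np.array([[c,s,0],[-s,c,0],[0,0,1]])+[p[0],p[1],0]
    E=D[n]["extrinsics"];q=(W-E[:3,3])@E[:3,:3]@D[n]["K"].T;return q[:,:2]/q[:,2:]
def cost(p,M,ns):
    p=[p[0]/100,p[1]/100,p[2]/10];v=0
    for n in ns:
        q=P(n,M,p).astype(np.float32);v-=cv2.remap(G[n],q[:,:1],q[:,1:],1).mean()
    return v
def fit(M,p0,ns):
    best=None
    for dx in(-.6,0,.6):
        for dy in(-.6,0,.6):
            for da in(-.7,0,.7):
                s=minimize(cost,[p0[0]*100+dx,p0[1]*100+dy,p0[2]*10+da],(M,ns),method="Nelder-Mead",options=dict(initial_simplex=None,xatol=1e-3))
                if best is None or s.fun<best.fun:best=s
    return best.x/[100,100,10],best.fun
if __name__=="__main__":
    for l,m,p0 in(("clamp",M,(.5535,-.176,0)),("tray",Tr,(.595,.182,.133))):
        for ns in(("top","scene"),("top",),("scene",)):
            p,f=fit(m,p0,ns);print(l,ns,p[:2].round(4),np.degrees(p[2]).round(2),f)
E
python3 fit.py
```

```text
clamp ('top', 'scene') [ 0.5537 -0.1751] -5.39 -118.15181732177734
clamp ('top',) [ 0.5535 -0.175 ] -5.17 -57.850521087646484
clamp ('scene',) [ 0.5538 -0.1751] -5.62 -60.491188049316406
tray ('top', 'scene') [0.5911 0.1858] 7.8 -99.49330139160156
tray ('top',) [0.5904 0.1866] 7.67 -45.59408950805664
tray ('scene',) [0.593 0.175] 7.86 -55.54501724243164
```

```bash
cat > plan.py <<'E'
import numpy as np,json
from scipy.spatial.transform import Rotation as R
from cell import r
def rot(th,tilt=0):
    # tool y at world angle th deg; tool z tilted by tilt deg from down towards world heading th-90 (th~90 -> +x)
    t=np.radians(th);y=np.array([np.cos(t),np.sin(t),0]);f=np.array([np.sin(t),-np.cos(t),0]);a=np.radians(tilt)
    z=np.sin(a)*f+np.array([0,0,-np.cos(a)]);return np.c_[np.cross(y,z),y,z]
def plan(wps,start=None):
    """wps: list of (pos, R, nrows)"""
    s=r.read_state();p,A=(s["eef_pos"],s["tcp_rot"]) if start is None else start
    rows=[]
    for P,B,n in wps:
        dv=R.from_matrix(A.T@B).as_rotvec();p0,A0=np.array(p),A
        for i in range(n):
            pt=p0+(np.array(P)-p0)*(i+1)/n; Bt=A0@R.from_rotvec(dv*(i+1)/n).as_matrix()
            d=A.T@(pt-p)*100; w=np.degrees(R.from_matrix(A.T@Bt).as_rotvec())
            row=np.r_[d.round(2),w.round(1)]+0.; rows.append(row.tolist())
            p=p+A@row[:3]/100; A=A@R.from_rotvec(np.radians(row[3:])).as_matrix()
    for i in range(0,len(rows),5):print(json.dumps([rows[i:i+5]]).replace(" ",""))
    print("end",p.round(4))
    return p,A
E
python3 - <<'E'
from plan import *
plan([((.554,-.175,.30),rot(.5),16)])
E
```

```text
[[[3.1,-1.7,-0.47,0.0,0.0,-4.8],[3.23,-1.44,-0.48,0.0,0.0,-4.8],[3.35,-1.16,-0.47,0.0,0.0,-4.8],[3.42,-0.88,-0.48,0.0,0.0,-4.8],[3.49,-0.59,-0.47,0.0,0.0,-4.8]]]
[[[3.53,-0.29,-0.48,0.0,0.0,-4.8],[3.54,0.0,-0.47,0.0,0.0,-4.8],[3.52,0.3,-0.47,0.0,-0.1,-4.8],[3.49,0.59,-0.49,0.0,0.0,-4.7],[3.42,0.88,-0.48,0.0,0.0,-4.8]]]
[[[3.35,1.16,-0.48,-0.1,0.0,-4.8],[3.23,1.43,-0.47,0.0,0.0,-4.8],[3.1,1.71,-0.48,0.0,0.0,-4.8],[2.95,1.95,-0.48,0.0,0.0,-4.8],[2.77,2.2,-0.48,0.0,0.0,-4.8]]]
[[[2.58,2.41,-0.48,0.0,0.0,-4.8]]]
end [ 0.5539 -0.175   0.3   ]
```

>>> drive_tool(series=[[[3.1,-1.7,-0.5,0,0,-4.8],[3.2,-1.4,-0.5,0,0,-4.8],[3.4,-1.2,-0.5,0,0,-4.8],[3.4,-0.9,-0.5,0,0,-4.8],[3.5,-0.6,-0.5,0,0,-4.8]]], jaw=140)

```text
time: 0.6
eef_pos: [0.268, -0.437, 0.2491]
tcp_rot: [[0.788, 0.615, -0.0], [0.615, -0.788, 0.001], [0.0, -0.001, -1.0]]
ft_force: [1.4, 0.0, -0.1]
finger_gap: 0.0573
grip_force: 0.0
```

>>> drive_tool(series=[[[3.5,-0.3,-0.5,0,0,-4.8],[3.5,0,-0.5,0,0,-4.8],[3.5,0.3,-0.5,0,0,-4.8],[3.5,0.6,-0.5,0,0,-4.8],[3.4,0.9,-0.5,0,0,-4.8]]])

```text
time: 1.1
eef_pos: [0.3977, -0.3182, 0.2742]
tcp_rot: [[0.47, 0.883, -0.001], [0.883, -0.47, 0.001], [0.0, -0.001, -1.0]]
ft_force: [0.3, -0.9, 0.8]
finger_gap: 0.0428
grip_force: 0.0
```

>>> drive_tool(series=[[[3.3,1.2,-0.5,0,0,-4.8],[3.2,1.4,-0.5,0,0,-4.8],[3.1,1.7,-0.5,0,0,-4.8],[2.9,2,-0.5,0,0,-4.8],[2,1.5,0,0,0,-4.8]]])

```text
time: 1.6
eef_pos: [0.5205, -0.206, 0.2947]
tcp_rot: [[0.068, 0.998, 0.001], [0.998, -0.068, 0.0], [0.0, 0.001, -1.0]]
ft_force: [0.5, -0.1, -0.1]
finger_gap: 0.0421
grip_force: 0.0
```

```bash
python3 - <<'E'
from plan import *
import cv2
p=plan([((.554,-.175,.2700),rot(.5),4)])
c=r.read_camera("scene");t=r.read_camera("top")
a=cv2.resize(c["img"][260:440,260:420],None,fx=2.4,fy=2.4,interpolation=2);b=cv2.resize(t["img"][190:290,390:520],None,fx=3,fy=3,interpolation=2)
o=np.zeros((440,790,3),np.uint8);o[:432,:384]=a;o[:300,395:785]=b;cv2.imwrite("pics/s1.png",o[:,:,::-1])
print(r.read_state()["eef_pos"],r.read_state()["finger_gap"])
E
```

```text
[[[0.83,0.78,0.62,0.0,0.0,-1.1],[0.82,0.8,0.62,0.0,0.0,-1.1],[0.8,0.81,0.62,0.0,0.0,-1.1],[0.78,0.83,0.62,0.0,0.0,-1.1]]]
end [ 0.554 -0.175  0.27 ]
[ 0.52048967 -0.20526949  0.29392054] 0.04233525236574961
```

View pics/s1.png

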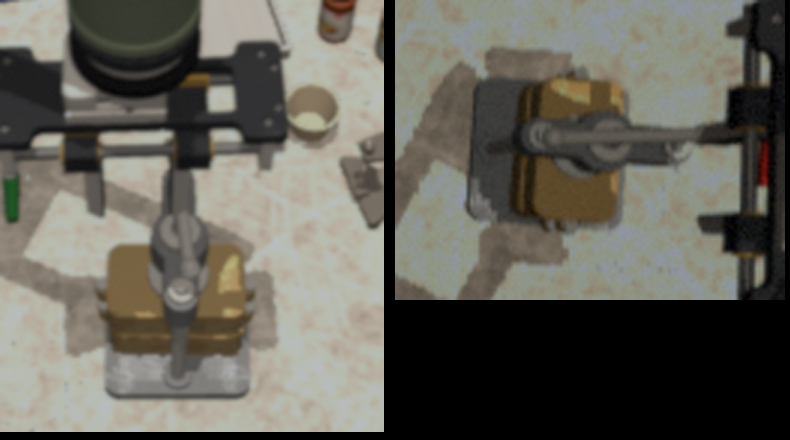

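The picture shows the clamp unmoved, with the beam along the view axis, and the gripper body wide along its closing line. I'll centre it over the bar and go down.

>>> drive_tool(series=[[[0.8,0.8,0.6,0,0,-1.1],[0.8,0.8,0.6,0,0,-1.1],[0.8,0.8,0.6,0,0,-1.1],[0.8,0.8,0.6,0,0,-1.1],[0,0,0,0,0,0]]])

```text
time: 2.2
eef_pos: [0.5524, -0.1759, 0.2687]
tcp_rot: [[-0.005, 1.0, -0.002], [1.0, 0.005, 0.002], [0.002, -0.002, -1.0]]
ft_force: [1.0, -0.6, -0.7]
finger_gap: 0.0425
grip_force: 0.0
```

>>> drive_tool(series=[[[0,0,2,0,0,0],[0,0,2,0,0,0],[0,0,1,0,0,0],[0,0,0.7,0,0,0],[0,0,0,0,0,0]]])

```text
time: 2.7
eef_pos: [0.5519, -0.1771, 0.2127]
tcp_rot: [[-0.003, 1.0, -0.002], [1.0, 0.003, 0.001], [0.001, -0.001, -1.0]]
ft_force: [0.1, 0.7, 0.2]
finger_gap: 0.0425
grip_force: 0.0
```

>>> drive_tool(series=[[[0,0,0,0,0,0],[0,0,0,0,0,0],[0,0,0,0,0,0],[0,0,0,0,0,0],[0,0,0,0,0,0]]], jaw=190, grip_force=15)

```text
time: 3.2
eef_pos: [0.5526, -0.1772, 0.2138]
tcp_rot: [[-0.003, 1.0, 0.001], [1.0, 0.003, -0.0], [-0.0, 0.001, -1.0]]
ft_force: [1.3, 0.1, -0.3]
finger_gap: 0.024
grip_force: 0.0
```

```bash
python3 - <<'E'
from cell import r
import cv2,numpy as np
s=r.read_state();print(s["eef_pos"],s["finger_gap"],s["ft_force"],s["q"])
c=r.read_camera("scene");t=r.read_camera("top")
a=cv2.resize(c["img"][260:440,260:420],None,fx=2.4,fy=2.4,interpolation=2);b=cv2.resize(t["img"][190:290,390:520],None,fx=3,fy=3,interpolation=2)
o=np.zeros((440,790,3),np.uint8);o[:432,:384]=a;o[:300,395:785]=b;cv2.imwrite("pics/s2.png",o[:,:,::-1])
E
```

```text
[ 0.5526012  -0.1771602   0.21383515] 0.02397825681415225 [ 1.31716781  0.10011185 -0.33672947] [-2.63184042e+01  1.29394739e+01  8.82761716e+01  7.76346835e-04
  7.87442384e+01 -2.65183514e+01]
```

View pics/s2.png

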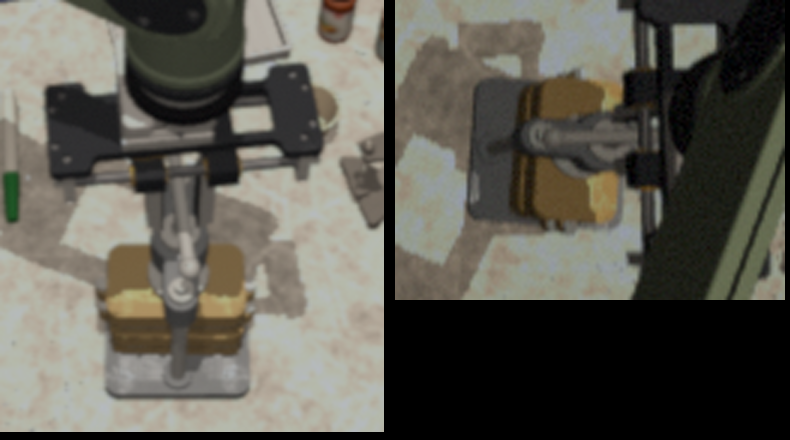

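The fingers straddle the bar about at the screw axis, so I'll close on it.

>>> drive_tool(series=[[[0,0,0,0,0,0],[0,0,0,0,0,0],[0,0,0,0,0,0],[0,0,0,0,0,0],[0,0,0,0,0,0]]], jaw=255, grip_force=30)

```text
time: 3.8
eef_pos: [0.5531, -0.1771, 0.2135]
tcp_rot: [[-0.003, 1.0, 0.002], [1.0, 0.003, -0.0], [-0.0, 0.002, -1.0]]
ft_force: [3.4, 0.0, -2.0]
finger_gap: 0.0097
grip_force: 30.0
```

>>> drive_tool(series=[[[0,0.04,-0.08,0,0,-4],[0,0.02,-0.16,0,0,-7.6],[0,0.02,-0.16,0,0,-7.6],[0,0.02,-0.16,0,0,-7.6],[0,0.02,-0.16,0,0,-7.6]]])

```text
time: 4.3
eef_pos: [0.5544, -0.1767, 0.2205]
tcp_rot: [[-0.572, 0.82, 0.002], [0.82, 0.572, 0.0], [-0.001, 0.002, -1.0]]
ft_force: [4.7, 0.0, -3.0]
finger_gap: 0.0095
grip_force: 30.0
```

>>> drive_tool(series=[[[0,0.02,-0.16,0,0,-7.6],[0,0.02,-0.16,0,0,-7.6],[0,0.02,-0.16,0,0,-7.6],[0,0.02,-0.16,0,0,-7.6],[0,0.02,-0.16,0,0,-7.6]]])

```text
time: 4.8
eef_pos: [0.5552, -0.1757, 0.2285]
tcp_rot: [[-0.956, 0.294, 0.002], [0.294, 0.956, 0.001], [-0.002, 0.002, -1.0]]
ft_force: [4.9, 0.9, -2.7]
finger_gap: 0.0095
grip_force: 30.0
```

>>> drive_tool(series=[[[0,0.02,-0.16,0,0,-7.6],[0,0,-0.08,0,0,-4.5],[0,0,0,0,0,0],[0,0,0,0,0,0]]])

```text
time: 5.2
eef_pos: [0.5554, -0.1753, 0.2312]
tcp_rot: [[-0.996, 0.092, 0.003], [0.092, 0.996, 0.001], [-0.003, 0.001, -1.0]]
ft_force: [4.5, 1.0, -1.7]
finger_gap: 0.0094
grip_force: 30.0
```

>>> drive_tool(series=[[[0,0,0,0,0,0],[0,0,0,0,0,0],[0,0,0,0,0,0],[0,0,0,0,0,0],[0,0,0,0,0,0]]], jaw=190)

```text
time: 5.7
eef_pos: [0.554, -0.176, 0.231]
tcp_rot: [[-0.996, 0.093, -0.0], [0.093, 0.996, -0.0], [0.0, -0.0, -1.0]]
ft_force: [-0.4, 0.3, -0.6]
finger_gap: 0.0242
grip_force: 0.0
```

>>> drive_tool(series=[[[0,0,-1,0,0,0],[0,0,-2,0,0,0],[0,0,-3,0,0,0],[0,0,-3,0,0,0],[0,0,-1,0,0,0]]])

```text
time: 6.2
eef_pos: [0.5558, -0.1767, 0.336]
tcp_rot: [[-0.996, 0.092, 0.007], [0.092, 0.996, -0.003], [-0.007, -0.003, -1.0]]
ft_force: [-0.6, -0.3, 1.4]
finger_gap: 0.0242
grip_force: 0.0
```

```bash
cat >> plan.py <<'E'
f=np.array([np.cos(np.radians(5.4)),-np.sin(np.radians(5.4))]);C=np.array([.5537,-.1755])
def L(x,z,y=0):
    q=C+x*f+y*np.array([-f[1],f[0]]);return (q[0],q[1],z)
E
python3 - <<'E'
from plan import *
plan([(L(-.13,.32),rot(84.6,45),10)])
print(L(-.13,.32),r.read_state()["q"])
E
```

```text
[[[1.32,0.01,0.15,0.0,-4.5,0.0],[1.33,0.02,0.05,0.0,-4.4,0.0],[1.33,0.01,-0.06,0.0,-4.5,0.0],[1.33,0.01,-0.16,0.0,-4.4,0.1],[1.3,0.01,-0.26,-0.1,-4.5,0.0]]]
[[[1.28,0.01,-0.36,0.0,-4.5,0.0],[1.25,0.01,-0.47,0.0,-4.4,0.0],[1.21,0.02,-0.55,0.0,-4.5,0.0],[1.16,0.01,-0.65,0.0,-4.4,0.0],[1.11,0.01,-0.74,0.0,-4.5,0.0]]]
end [ 0.4243 -0.1632  0.32  ]
(np.float64(0.4242769446015996), np.float64(-0.16326591926859313), 0.32) [-2.61362540e+01  9.01382687e+00  7.86058568e+01 -3.70469927e-03
  9.19463621e+01 -1.10831885e+02]
```

>>> drive_tool(series=[[[1.3,0,0.1,0,-4.5,0],[1.3,0,0,0,-4.5,0],[1.3,0,0,0,-4.5,0],[1.3,0,-0.2,0,-4.5,0],[1.3,0,-0.3,0,-4.5,0]]], jaw=0)

```text
time: 6.7
eef_pos: [0.4886, -0.1696, 0.3243]
tcp_rot: [[-0.919, 0.092, 0.383], [0.085, 0.996, -0.036], [-0.385, -0.0, -0.923]]
ft_force: [-0.1, -0.0, 1.1]
finger_gap: 0.0605
grip_force: 0.0
```

>>> drive_tool(series=[[[1.3,0,-0.4,0,-4.5,0],[1.3,0,-0.5,0,-4.5,0],[1.2,0,-0.6,0,-4.5,0],[1.2,0,-0.7,0,-4.5,0],[1.1,0,-0.7,0,-4.5,0]]])

```text
time: 7.2
eef_pos: [0.4217, -0.163, 0.3173]
tcp_rot: [[-0.702, 0.091, 0.706], [0.064, 0.996, -0.066], [-0.709, -0.001, -0.705]]
ft_force: [-0.6, -0.7, -0.5]
finger_gap: 0.0937
grip_force: 0.0
```

```bash
python3 - <<'E'
from plan import *
import cv2
s=r.read_state();print(s["eef_pos"],s["q"],s["finger_gap"])
plan([(L(-.139,.18),rot(84.6,45),5),(L(-.072,.113),rot(84.6,45),4)])
c=r.read_camera("scene");t=r.read_camera("top")
a=cv2.resize(c["img"][260:440,240:420],None,fx=2.4,fy=2.4,interpolation=2);b=cv2.resize(t["img"][190:290,390:510],None,fx=3,fy=3,interpolation=2)
o=np.zeros((440,800,3),np.uint8);o[:432,:432]=a;o[:300,436:796]=b;cv2.imwrite("pics/s3.png",o[:,:,::-1])
E
```

```text
[ 0.42165617 -0.16300245  0.31729859] [ -57.26488207  -37.06252395  127.84281943   38.63326005   63.47710629
 -151.74417152] 0.09367817826506922
[[[2.04,0.0,1.85,0.0,0.0,0.0],[2.03,0.01,1.84,0.0,0.1,0.1],[2.04,-0.01,1.85,0.0,0.0,0.0],[2.03,0.0,1.85,0.1,0.0,0.0],[2.04,0.01,1.85,0.0,0.1,0.0]]]
[[[0.0,0.0,2.37,0.0,0.0,0.0],[0.0,0.0,2.37,0.0,0.0,0.0],[-0.01,0.0,2.37,0.0,0.0,0.0],[0.0,0.0,2.36,0.0,0.0,0.0]]]
end [ 0.482  -0.1687  0.113 ]
```

View pics/s3.png

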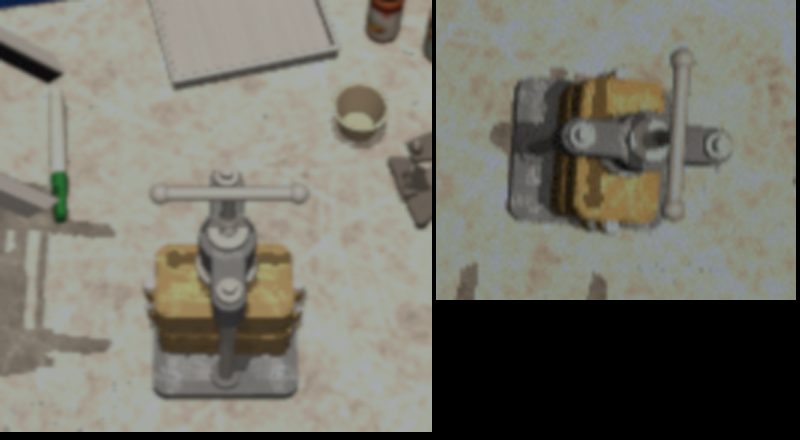

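The T-bar now stands across the beam with the plate raised. Joints 6 and 2 are near their limits in this tilted posture, so I'll identify the kinematics and compare it with the half-turn-flipped grasp.

```bash
cat > kin.py <<'E'
import numpy as np
from scipy.spatial.transform import Rotation as R
from scipy.optimize import least_squares
lo=np.array([-156.59,-49.26,12.9,-63.56,4.71,-161.64]);hi=np.array([156.59,127.26,141.05,243.56,150.69,161.64])
rz=lambda a:R.from_euler("z",a,degrees=True).as_matrix();ry=lambda a:R.from_euler("y",a,degrees=True).as_matrix()
F=np.diag([1,1,1.])
def fk(q,k):
    h,l1,a,l2,l6,d,e=k
    A=rz(q[0]);B=A@ry(q[1]);Cc=B@ry(q[2]);D=Cc@rz(q[3]);E=D@ry(q[4]);G=E@rz(q[5])
    # tool y = radial dir for q6=0
    p=np.array([0,0,h])+B@[0,0,l1]+A@[0,d,0]+Cc@[a,0,l2]+D@[0,e,0]+E@[0,0,l6]
    return p,G@np.array([[0,-1,0],[-1,0,0],[0,0,1.]])@np.diag([-1,1,1]) if False else G
E
python3 - <<'E'
from kin import *
from cell import r
s=r.read_state()
data=[([-84.825,11.8807,88.3949,0,79.8417,-8.6239],[.13706,-.55772,.22341]),([-26.3184,12.9395,88.27617,0,78.744,-26.518],[.5526,-.17716,.213835]),([-26.136,9.0138,78.6059,0,91.946,-110.832],[.5558,-.1767,.336]),(s["q"],s["eef_pos"])]
res=lambda k:np.concatenate([fk(q,k)[0]-p for q,p in data]+[1e-4*np.array(k)])
o=least_squares(res,[.3,.4,0,.4,.2,0.05,0.05]);print(o.x.round(4),np.array(res(o.x)[:12]).round(4))
for e in("both",):
    print(np.round(fk(s["q"],o.x)[1].T@s["tcp_rot"],3)); print(np.round(fk(data[0][0],o.x)[1],3))
E
```

```text
[ 0.2827  0.455   0.0941  0.4996  0.3228  0.0862 -0.    ] [ 0. -0.  0. -0. -0.  0.  0.  0. -0. -0. -0. -0.]
[[-0. -1. -0.]
 [ 1. -0. -0.]
 [ 0. -0.  1.]]
[[-0.239  0.971 -0.   ]
 [ 0.971  0.239  0.002]
 [ 0.002  0.    -1.   ]]
```

```bash
cat >> kin.py <<'E'
K=[0.2827,0.455,0.0941,0.4996,0.3228,0.0862,0.]
TT=np.array([[0,-1,0],[1,0,0],[0,0,1.]])
def ik(P,B,q0):
    def f(q):
        p,G=fk(q,K);return np.r_[(p-P)*10,R.from_matrix(B.T@G@TT).as_rotvec()]
    o=least_squares(f,q0,x_scale=10.,xtol=1e-12,ftol=1e-12);return o.x,np.abs(o.fun).max()
E
python3 - <<'E'
from plan import *
from kin import *
np.set_printoptions(precision=1,suppress=True)
q0=r.read_state()["q"].copy(); q0[5]+=180
T0=np.array([.600,.1384])
for tilt in(30,38,45,52):
    q=q0
    print("tilt",tilt)
    for n,P,th in(("high",L(-.13,.32),84.6),("mid",L(-.139,.18),84.6),("pre",L(-.072,.113),84.6),("grasp",L(-.034,.075),84.6),("lift",L(-.034,.084),84.6),("out",L(-.139,.084),84.6),("up",L(-.139,.15),84.6),("mid",(.44,-.02,.15),91),("above",(T0[0]-.034,T0[1]-.005,.12),97.8),("down",(T0[0]-.034,T0[1]-.005,.026),97.8)):
        q,e=ik(np.array(P),rot(th+180,-tilt),q)
        print(n,np.array(P).round(3),q,"%.0e"%e,"OK" if ((q>lo+2)&(q<hi-2)).all() else "LIMIT")
E
```

```text
tilt 30
high [ 0.4 -0.2  0.3] [-45.9 -27.7 116.8  20.4  68.5  45.8] 3e-11 OK
mid [ 0.4 -0.2  0.2] [-47.1 -20.9 129.5  25.3  51.   35.8] 7e-11 OK
pre [ 0.5 -0.2  0.1] [-39.5  -3.6 125.6  28.6  36.   35.8] 5e-12 OK
grasp [ 0.5 -0.2  0.1] [-36.3   5.8 122.1  31.4  29.5  34.6] 2e-08 OK
lift [ 0.5 -0.2  0.1] [-36.3   4.6 121.9  30.2  30.7  36. ] 7e-14 OK
out [ 0.4 -0.2  0.1] [-47.1  -8.7 134.5  34.5  35.9  23.2] 4e-12 OK
up [ 0.4 -0.2  0.1] [-47.1 -17.8 131.4  27.3  46.4  32.8] 3e-13 OK
mid [ 0.4 -0.   0.1] [-22.6 -20.4 133.1  17.9  40.8  55.5] 2e-09 OK
above [0.6 0.1 0.1] [  3.5   4.  116.9   4.4  29.3  82.5] 4e-12 OK
down [0.6 0.1 0. ] [  3.5  15.3 119.    7.8  16.   78.8] 4e-14 OK
tilt 38
high [ 0.4 -0.2  0.3] [-51.3 -32.7 122.4  29.2  64.9  37.6] 4e-08 OK
mid [ 0.4 -0.2  0.2] [-52.8 -24.6 135.   37.3  48.3  22.5] 5e-10 OK
pre [ 0.5 -0.2  0.1] [-43.4  -5.1 130.9  46.8  31.3  16.1] 6e-10 OK
grasp [ 0.5 -0.2  0.1] [-39.5   5.2 127.3  55.4  24.8   9.1] 9e-08 OK
lift [ 0.5 -0.2  0.1] [-39.5   3.8 127.1  52.8  25.7  12. ] 2e-12 OK
out [ 0.4 -0.2  0.1] [-52.8  -9.7 139.6  53.4  34.4   1.4] 4
[... 984 characters left out ...]

tilt 52
high [ 0.4 -0.2  0.3] [-62.2 -40.  132.1  47.7  63.   20.3] 2e-08 OK
mid [ 0.4 -0.2  0.2] [-64.4 -27.4 144.   61.4  50.3  -5.1] 3e-08 LIMIT
pre [ 0.5 -0.2  0.1] [-50.9  -2.7 138.9  87.1  34.2 -28.6] 8e-14 OK
grasp [ 0.5 -0.2  0.1] [-45.5   9.2 134.5 103.4  31.5 -43. ] 6e-12 OK
lift [ 0.5 -0.2  0.1] [-45.5   7.4 134.5 100.5  31.1 -39.7] 1e-12 OK
out [ 0.4 -0.2  0.1] [-64.4  -4.3 146.8  85.6  42.6 -39.6] 1e-09 LIMIT
up [ 0.4 -0.2  0.1] [-64.4 -21.5 145.5  67.2  47.1 -14. ] 2e-11 LIMIT
mid [ 0.4 -0.   0.1] [-34.9 -28.5 148.9  65.7  30.5   3.6] 7e-13 LIMIT
above [0.6 0.1 0.1] [  2.3   3.6 131.1 146.3   7.8 -60. ] 9e-08 OK
down [0.6 0.1 0. ] [  2.3  20.7 130.7 169.1  23.6 -83.4] 6e-14 OK
```

Gripping with the tool flipped half a turn and tilted 30° stays within all joint ranges and clears the beam by about 15–20 mm. I'll flip now.

>>> drive_tool(series=[[[0,0,0,0,0,8.2],[0,0,0,0,0,8.2],[0,0,0,0,0,8.2],[0,0,0,0,0,8.2],[0,0,0,0,0,8.2]]])

```text
time: 7.8
eef_pos: [0.4229, -0.1639, 0.3185]
tcp_rot: [[-0.469, 0.534, 0.703], [0.706, 0.705, -0.065], [-0.531, 0.466, -0.708]]
ft_force: [-0.3, -0.1, -0.0]
finger_gap: 0.0938
grip_force: 0.0
```

>>> drive_tool(series=[[[0,0,0,0,0,8.2],[0,0,0,0,0,8.2],[0,0,0,0,0,8.2],[0,0,0,0,0,8.2],[0,0,0,0,0,8.2]]])

```text
time: 8.3
eef_pos: [0.4229, -0.1638, 0.3184]
tcp_rot: [[-0.003, 0.711, 0.703], [0.996, 0.069, -0.065], [-0.095, 0.7, -0.708]]
ft_force: [0.3, 1.0, 0.1]
finger_gap: 0.0941
grip_force: 0.0
```

>>> drive_tool(series=[[[0,0,0,0,0,8.2],[0,0,0,0,0,8.2],[0,0,0,0,0,8.2],[0,0,0,0,0,8.2],[0,0,0,0,0,8.2]]])

```text
time: 8.8
eef_pos: [0.4229, -0.1638, 0.3185]
tcp_rot: [[0.464, 0.538, 0.703], [0.796, -0.601, -0.065], [0.388, 0.59, -0.708]]
ft_force: [-0.0, 0.3, -0.0]
finger_gap: 0.0937
grip_force: 0.0
```

>>> drive_tool(series=[[[0,0,0,0,0,8.2],[0,0,0,0,0,8.2],[0,0,0,0,0,8.2],[0,0,0,0,0,8.2],[0,0,0,0,0,8.2]]])

```text
time: 9.3
eef_pos: [0.4229, -0.1638, 0.3185]
tcp_rot: [[0.703, 0.102, 0.703], [0.207, -0.976, -0.065], [0.68, 0.191, -0.708]]
ft_force: [-0.8, -1.1, -0.0]
finger_gap: 0.0944
grip_force: 0.0
```

>>> drive_tool(series=[[[0,0,0,0,0,8.2],[0,0,0,0,0,8.2],[0,0,0,0,0,0]]])

```text
time: 9.6
eef_pos: [0.4229, -0.1638, 0.3184]
tcp_rot: [[0.704, -0.096, 0.704], [-0.071, -0.995, -0.065], [0.707, -0.004, -0.708]]
ft_force: [-0.4, -0.7, -0.1]
finger_gap: 0.0939
grip_force: 0.0
```

```bash
python3 - <<'E'
from plan import *
s=r.read_state();print(s["eef_pos"],s["q"],s["tcp_rot"].round(3).tolist())
B=rot(264.6,-30)
plan([(L(-.125,.233),B,5),(L(-.074,.144),B,5)])
E
```

```text
[ 0.42285271 -0.16379512  0.31843904] [-56.9654908  -36.69914755 127.4505992   38.31269509  63.42887722
  29.03955235] [[0.704, -0.096, 0.704], [-0.071, -0.995, -0.065], [0.707, -0.004, -0.708]]
[[[-1.12,-0.01,1.3,0.0,-3.0,-0.1],[-1.05,0.0,1.35,0.0,-3.0,0.0],[-0.97,-0.01,1.41,-0.1,-3.0,0.0],[-0.9,-0.01,1.46,0.0,-3.0,-0.1],[-0.82,-0.01,1.5,0.0,-3.0,0.0]]]
[[[-0.01,0.0,2.05,0.0,0.0,0.0],[0.0,0.0,2.05,0.0,0.0,0.0],[-0.01,0.0,2.06,0.0,0.0,0.0],[0.0,0.0,2.05,0.0,0.0,0.0],[-0.01,0.0,2.05,0.0,0.0,0.0]]]
end [ 0.48   -0.1685  0.144 ]
```

>>> drive_tool(series=[[[-1.1,0,1.3,0,-3,0],[-1.1,0,1.3,0,-3,0],[-1,0,1.4,0,-3,0],[-0.9,0,1.5,0,-3,0],[-0.8,0,1.5,0,-3,0]]])

```text
time: 10.1
eef_pos: [0.429, -0.1639, 0.232]
tcp_rot: [[0.863, -0.094, 0.496], [-0.082, -0.996, -0.045], [0.498, -0.002, -0.867]]
ft_force: [0.3, 0.5, 0.1]
finger_gap: 0.0941
grip_force: 0.0
```

>>> drive_tool(series=[[[0,0,2,0,0,0],[0,0,2,0,0,0],[0,0,2,0,0,0],[0,0,1.5,0,0,0],[0,0,0,0,0,0]]])

```text
time: 10.6
eef_pos: [0.4656, -0.1661, 0.1651]
tcp_rot: [[0.864, -0.093, 0.495], [-0.084, -0.996, -0.041], [0.497, -0.006, -0.868]]
ft_force: [-0.4, -0.2, -0.1]
finger_gap: 0.0942
grip_force: 0.0
```

```bash
python3 - <<'E'
from plan import *
import cv2
s=r.read_state();print(s["eef_pos"],s["q"],s["tcp_rot"].round(3).tolist())
plan([(L(-.034,.075),rot(264.6,-30),8)])
c=r.read_camera("scene");t=r.read_camera("top")
a=cv2.resize(c["img"][260:440,240:420],None,fx=2.4,fy=2.4,interpolation=2);b=cv2.resize(t["img"][190:290,390:510],None,fx=3,fy=3,interpolation=2)
o=np.zeros((440,800,3),np.uint8);o[:432,:432]=a;o[:300,436:796]=b;cv2.imwrite("pics/s4.png",o[:,:,::-1])
E
```

```text
[ 0.46555946 -0.16605751  0.1651353 ] [-41.14703    -11.6046145  124.76948014  24.68787745  44.84612809
  40.03228799] [[0.864, -0.093, 0.495], [-0.084, -0.996, -0.041], [0.497, -0.006, -0.868]]
[[[0.03,0.02,1.32,0.0,0.0,0.0],[0.04,0.02,1.31,-0.1,0.1,0.0],[0.03,0.02,1.32,0.0,0.0,-0.1],[0.03,0.02,1.32,-0.1,0.0,0.0],[0.03,0.02,1.32,0.0,0.0,0.0]]]
[[[0.03,0.01,1.31,0.0,0.1,0.0],[0.03,0.02,1.32,-0.1,0.0,0.0],[0.03,0.01,1.32,0.0,0.0,0.0]]]
end [ 0.5199 -0.1723  0.075 ]
```

View pics/s4.png

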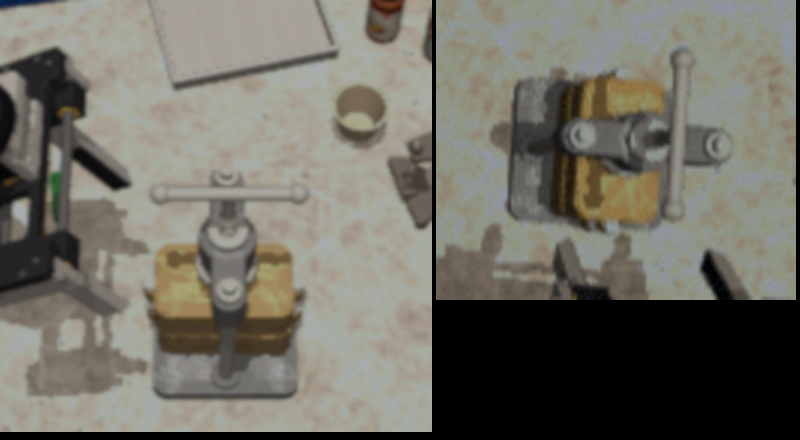

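The fingers straddle the flask line symmetrically, in front of and above the flask's front end, and the clamp is unmoved. I'll go in along the tool axis.

>>> drive_tool(series=[[[0.1,0.1,1.5,0,0,-0.1],[0.1,0,1.5,-0.2,0,0],[0,0.1,1.5,0,0,0],[0,0,1.5,-0.2,0.1,0],[0,0,1.5,0,0,0]]])

```text
time: 11.2
eef_pos: [0.5056, -0.1736, 0.1044]
tcp_rot: [[0.86, -0.098, 0.501], [-0.083, -0.995, -0.053], [0.504, 0.004, -0.864]]
ft_force: [-0.1, 0.5, 0.5]
finger_gap: 0.0941
grip_force: 0.0
```

>>> drive_tool(series=[[[0,0,1,0,0,0],[0,0,1,0,0,0],[0,0,0.8,0,0,0],[0,0,0,0,0,0]]])

```text
time: 11.6
eef_pos: [0.5184, -0.1742, 0.0784]
tcp_rot: [[0.861, -0.099, 0.498], [-0.085, -0.995, -0.051], [0.501, 0.001, -0.866]]
ft_force: [-0.5, 0.4, 0.1]
finger_gap: 0.0943
grip_force: 0.0
```

```bash
python3 - <<'E'
from plan import *
s=r.read_state();p=s["eef_pos"];d=p[:2]-C;print(p,"local",d@f,d@[-f[1],f[0]],s["ft_force"],s["tcp_rot"].round(3).tolist())
plan([(L(-.034,.075),rot(264.6,-30),2)])
E
```

```text
[ 0.51838189 -0.17416154  0.07838189] local -0.035287327958781395 -0.0019912072899043952 [-0.54414824  0.37757606  0.07062389] [[0.861, -0.099, 0.498], [-0.085, -0.995, -0.051], [0.501, 0.001, -0.866]]
[[[-0.03,-0.1,0.18,0.1,0.0,-0.1],[-0.03,-0.1,0.18,0.1,0.0,-0.1]]]
end [ 0.5199 -0.1723  0.075 ]
```

>>> drive_tool(series=[[[0,-0.1,0.2,0,0,-0.1],[0,-0.1,0.2,0,0,0],[0,0,0,0,0,0],[0,0,0,0,0,0],[0,0,0,0,0,0]]], jaw=76, grip_force=10)

```text
time: 12.1
eef_pos: [0.5206, -0.1726, 0.0758]
tcp_rot: [[0.861, -0.098, 0.499], [-0.083, -0.995, -0.052], [0.502, 0.003, -0.865]]
ft_force: [-0.4, 0.4, 0.0]
finger_gap: 0.0662
grip_force: 0.0
```

>>> drive_tool(series=[[[0,0,0,0,0,0],[0,0,0,0,0,0],[0,0,0,0,0,0]]], jaw=84)

```text
time: 12.4
eef_pos: [0.5206, -0.1726, 0.0756]
tcp_rot: [[0.861, -0.098, 0.499], [-0.083, -0.995, -0.052], [0.502, 0.003, -0.865]]
ft_force: [-0.4, 0.2, 0.7]
finger_gap: 0.0633
grip_force: 0.0
```

>>> drive_tool(series=[[[0,0,0,0,0,0],[0,0,0,0,0,0],[0,0,0,0,0,0]]], jaw=110)

```text
time: 12.7
eef_pos: [0.5205, -0.1723, 0.0756]
tcp_rot: [[0.861, -0.098, 0.499], [-0.083, -0.995, -0.051], [0.501, 0.002, -0.865]]
ft_force: [-1.0, 1.8, 1.4]
finger_gap: 0.062
grip_force: 10.0
```

>>> drive_tool(series=[[[0,0,0,0,0,0],[0,0,0,0,0,0],[0,0,0,0,0,0]]], jaw=255, grip_force=60)

```text
time: 13.0
eef_pos: [0.5205, -0.1723, 0.0756]
tcp_rot: [[0.861, -0.098, 0.499], [-0.083, -0.995, -0.051], [0.501, 0.002, -0.865]]
ft_force: [-2.7, 2.2, 2.7]
finger_gap: 0.0616
grip_force: 60.0
```

>>> drive_tool(series=[[[0.1,0,-0.17,0,0,0],[0.1,0,-0.17,0,0,0],[0.1,0,-0.17,0,0,0],[0.1,0,-0.17,0,0,0],[0.1,0,-0.17,0,0,0]]])

```text
time: 13.5
eef_pos: [0.5203, -0.1724, 0.0852]
tcp_rot: [[0.861, -0.098, 0.498], [-0.083, -0.995, -0.051], [0.501, 0.003, -0.865]]
ft_force: [-0.4, -1.2, -4.8]
finger_gap: 0.0617
grip_force: 60.0
```

>>> drive_tool(series=[[[0,0,0,0,0,0],[0,0,0,0,0,0]]])

```text
time: 13.7
eef_pos: [0.5206, -0.1725, 0.0855]
tcp_rot: [[0.861, -0.098, 0.499], [-0.083, -0.995, -0.052], [0.502, 0.003, -0.865]]
ft_force: [0.8, 0.2, -4.9]
finger_gap: 0.0618
grip_force: 60.0
```

```bash
python3 - <<'E'
from plan import *
import cv2
s=r.read_state();print(s["eef_pos"],s["ft_force"],s["wrist_torque"],s["finger_gap"],s["grip_force"])
plan([(L(-.145,.0845),s["tcp_rot"],12),(L(-.145,.125),s["tcp_rot"],3)])
c=r.read_camera("scene");t=r.read_camera("top")
a=cv2.resize(c["img"][300:440,260:420],None,fx=3,fy=3,interpolation=2);b=cv2.resize(t["img"][190:290,400:500],None,fx=3,fy=3,interpolation=2)
o=np.zeros((440,800,3),np.uint8);o[:420,:480]=a;o[:300,490:790]=b;cv2.imwrite("pics/s5.png",o[:,:,::-1])
E
```

```text
[ 0.52059066 -0.17252824  0.08545885] [ 0.77838226  0.19034751 -4.85125366] [ 0.07928778  0.74031482 -0.02210676] 0.061784476889130906 59.9965600669384
[[[-0.81,0.0,-0.46,0.0,0.0,0.0],[-0.81,0.0,-0.46,0.0,0.0,0.0],[-0.81,0.01,-0.46,0.0,0.0,0.0],[-0.81,0.0,-0.46,0.0,0.0,0.0],[-0.81,0.0,-0.46,0.0,0.0,0.0]]]
[[[-0.81,0.0,-0.46,0.0,0.0,0.0],[-0.81,0.0,-0.46,0.0,0.0,0.0],[-0.81,0.01,-0.46,0.0,0.0,0.0],[-0.81,0.0,-0.46,0.0,0.0,0.0],[-0.81,0.0,-0.46,0.0,0.0,0.0]]]
[[[-0.81,0.0,-0.46,0.0,0.0,0.0],[-0.81,0.0,-0.46,0.0,0.0,0.0],[0.68,0.01,-1.17,0.0,0.0,0.0],[0.68,0.0,-1.17,0.0,0.0,0.0],[0.67,0.01,-1.17,0.0,0.0,0.0]]]
end [ 0.4093 -0.1619  0.125 ]
```

View pics/s5.png

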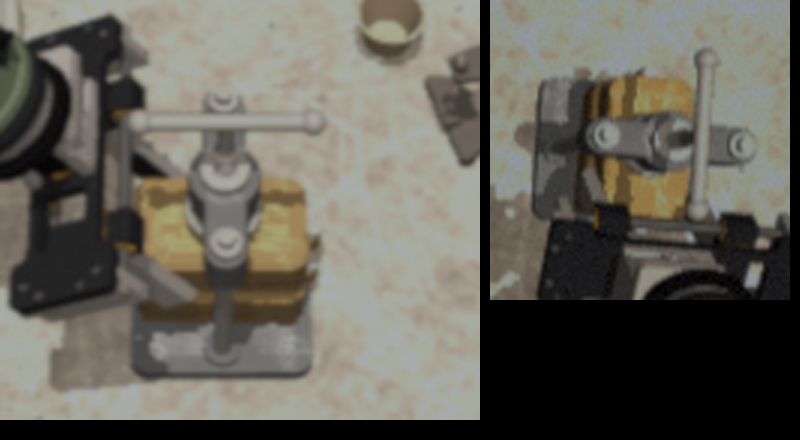

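The upper flask is lifted level about 10 mm, with its 4.9 N fully carried, and the gripper is clear of the bar and beam. I'll draw it out.

>>> drive_tool(series=[[[-0.4,0,-0.23,0,0,0],[-0.8,0,-0.46,0,0,0],[-0.8,0,-0.46,0,0,0],[-0.8,0,-0.46,0,0,0],[-0.8,0,-0.46,0,0,0]]])

```text
time: 14.3
eef_pos: [0.4781, -0.1682, 0.0851]
tcp_rot: [[0.861, -0.098, 0.499], [-0.083, -0.995, -0.051], [0.501, 0.003, -0.865]]
ft_force: [-0.7, -0.1, -3.9]
finger_gap: 0.0613
grip_force: 60.0
```

>>> drive_tool(series=[[[-0.8,0,-0.46,0,0,0],[-0.8,0,-0.46,0,0,0],[-0.8,0,-0.46,0,0,0],[-0.8,0,-0.46,0,0,0],[-0.8,0,-0.46,0,0,0]]])

```text
time: 14.8
eef_pos: [0.4326, -0.1639, 0.0852]
tcp_rot: [[0.861, -0.098, 0.499], [-0.083, -0.995, -0.052], [0.502, 0.003, -0.865]]
ft_force: [-0.1, -0.2, -4.0]
finger_gap: 0.0617
grip_force: 60.0
```

>>> drive_tool(series=[[[-0.8,0,-0.46,0,0,0],[-0.8,0,-0.46,0,0,0],[-0.5,0,-0.3,0,0,0],[0,0,0,0,0,0]]])

```text
time: 15.2
eef_pos: [0.4084, -0.1615, 0.085]
tcp_rot: [[0.861, -0.099, 0.499], [-0.084, -0.995, -0.052], [0.501, 0.003, -0.865]]
ft_force: [0.1, -0.6, -4.4]
finger_gap: 0.0618
grip_force: 60.0
```

```bash
python3 - <<'E'
from plan import *
from kin import *
np.set_printoptions(precision=1,suppress=True)
s=r.read_state();p=s["eef_pos"];d=p[:2]-C;print(p*1000,"local",1000*(d@f),1000*(d@[-f[1],f[0]]),s["ft_force"],s["q"])
T0=np.array([.600,.1384]);a=np.radians(7.8);g=T0-.034*np.array([np.cos(a),np.sin(a)])
B=s["tcp_rot"];th=277.8
A=plan([((p[0],p[1],.135),B,3),((.44,.0,.135),rot(271,-30),8),((g[0],g[1],.10),rot(th,-30),8),((g[0],g[1],.05),rot(th,-30),3)])
q=s["q"]
for P,t in(((p[0],p[1],.135),264.6),((.425,-.08,.135),268),((.44,0,.135),271),((.5,.07,.12),274),((g[0],g[1],.10),th),((g[0],g[1],.026),th)):
    q,e=ik(np.array(P),rot(t,-30),q);print(P,q,((q>lo+2)&(q<hi-2)).all())
E
```

```text
[ 408.4 -161.5   85. ] local -145.96460862746616 0.29490374839626005 [ 0.1 -0.6 -4.4] [-47.8 -10.  135.5  34.4  36.3  22.9]
[[[0.84,0.0,-1.44,0.0,0.0,0.0],[0.83,0.01,-1.45,0.0,0.0,0.0],[0.84,0.0,-1.44,0.0,0.0,0.0],[0.17,-2.05,0.09,0.4,0.0,-0.7],[0.2,-2.04,0.11,0.5,0.0,-0.7]]]
[[[0.22,-2.04,0.12,0.4,0.0,-0.7],[0.24,-2.04,0.14,0.4,0.0,-0.7],[0.27,-2.03,0.16,0.5,-0.1,-0.8],[0.3,-2.03,0.17,0.4,0.0,-0.7],[0.32,-2.02,0.18,0.4,0.0,-0.7]]]
[[[0.35,-2.02,0.2,0.5,0.0,-0.7],[1.17,-1.64,1.18,0.4,0.0,-0.7],[1.2,-1.62,1.2,0.4,0.0,-0.8],[1.22,-1.6,1.2,0.5,0.0,-0.7],[1.23,-1.57,1.22,0.4,0.0,-0.7]]]
[[[1.26,-1.55,1.23,0.4,0.0,-0.8],[1.27,-1.52,1.24,0.4,0.0,-0.7],[1.3,-1.49,1.26,0.4,0.0,-0.7],[1.31,-1.47,1.26,0.5,0.0,-0.8],[-0.83,0.0,1.44,0.0,0.0,0.0]]]
[[[-0.83,0.0,1.45,0.0,0.0,0.0],[-0.84,0.0,1.44,0.0,0.0,0.0]]]
end [0.6 0.1 0.1]
(np.float64(0.40841094036667297), np.float64(-0.1614699219227499), 0.135) [-48.  -17.1 133.   28.7  44.8  30.2] True
(0.425, -0.08, 0.135) [-34.1 -19.6 134.7  23.7  41.4  43.3] True
(0.44, 0, 0.135) [-18.6 -18.7 134.1  16.1  37.2  59.9] True
(0.5, 0.07, 0.12) [ -4.7  -6.2 126.8   8.7  29.9  74.9] True
(np.float64(0.5663145734239708), np.float64(0.13378567053723364), 0.1) [  3.6   6.2 117.5   4.7  26.4  82.1] True
(np.float64(0.5663145734239708), np.float64(0.13378567053723364), 0.026) [  3.6  15.3 118.9   7.7  16.   79. ] True
```

>>> drive_tool(series=[[[0.8,0,-1.4,0,0,0],[0.8,0,-1.4,0,0,0],[0.8,0,-1.4,0,0,0],[0.2,-2,0.1,0.4,0,-0.7],[0.2,-2,0.1,0.5,0,-0.7]]])

```text
time: 15.7
eef_pos: [0.4178, -0.1225, 0.135]
tcp_rot: [[0.862, -0.07, 0.502], [-0.059, -0.998, -0.037], [0.503, 0.003, -0.864]]
ft_force: [0.2, -0.2, -4.9]
finger_gap: 0.0616
grip_force: 60.0
```

>>> drive_tool(series=[[[0.2,-2,0.1,0.4,0,-0.7],[0.2,-2,0.1,0.4,0,-0.7],[0.3,-2,0.2,0.5,0,-0.8],[0.3,-2,0.2,0.4,0,-0.7],[0.3,-2,0.2,0.4,0,-0.7]]])

```text
time: 16.2
eef_pos: [0.4363, -0.0216, 0.1332]
tcp_rot: [[0.865, 0.004, 0.501], [0.004, -1.0, 0.002], [0.501, 0.001, -0.865]]
ft_force: [0.2, -0.2, -4.3]
finger_gap: 0.0618
grip_force: 60.0
```

>>> drive_tool(series=[[[0.4,-2,0.2,0.5,0,-0.7],[1.2,-1.6,1.2,0.4,0,-0.7],[1.2,-1.6,1.2,0.4,0,-0.8],[1.2,-1.6,1.2,0.5,0,-0.7],[1.2,-1.6,1.2,0.4,0,-0.7]]])

```text
time: 16.7
eef_pos: [0.504, 0.0653, 0.1155]
tcp_rot: [[0.863, 0.078, 0.499], [0.067, -0.997, 0.04], [0.501, -0.002, -0.866]]
ft_force: [-0.6, -2.0, -3.9]
finger_gap: 0.0617
grip_force: 60.0
```

>>> drive_tool(series=[[[1.3,-1.5,1.2,0.4,0,-0.8],[1.3,-1.5,1.2,0.4,0,-0.7],[1.3,-1.5,1.2,0.4,0,-0.7],[0.7,-0.8,0.6,0.5,0,-0.8],[0,0,0,0,0,0]]])

```text
time: 17.2
eef_pos: [0.5596, 0.1235, 0.1023]
tcp_rot: [[0.857, 0.139, 0.496], [0.12, -0.99, 0.07], [0.501, -0.0, -0.866]]
ft_force: [-0.5, -0.7, -4.1]
finger_gap: 0.0618
grip_force: 60.0
```

```bash
python3 - <<'E'
from plan import *
import cv2
s=r.read_state();p=s["eef_pos"];print(p,s["ft_force"],s["finger_gap"])
a=np.radians(7.8);g=np.array([.600,.1384])-.034*np.array([np.cos(a),np.sin(a)])
plan([((g[0],g[1],.05),rot(277.8,-30),5)])
c=r.read_camera("scene");t=r.read_camera("top")
a=cv2.resize(c["img"][180:330,250:410],None,fx=2.8,fy=2.8,interpolation=2);b=cv2.resize(t["img"][170:290,230:350],None,fx=2.8,fy=2.8,interpolation=2)
o=np.zeros((440,800,3),np.uint8);o[:420,:448]=a;o[:336,455:791]=b;cv2.imwrite("pics/s6.png",o[:,:,::-1])
E
```

```text
[0.55956789 0.12354655 0.10230479] [-0.4786828  -0.70134642 -4.0960456 ] 0.06182827456806946
[[[-0.38,-0.18,0.99,0.0,0.0,0.0],[-0.39,-0.19,0.98,0.0,0.0,0.1],[-0.38,-0.18,0.99,-0.1,0.0,0.0],[-0.39,-0.18,0.99,0.0,0.0,0.0],[-0.38,-0.19,0.98,0.0,0.0,0.0]]]
end [0.5663 0.1338 0.05  ]
```

View pics/s6.png

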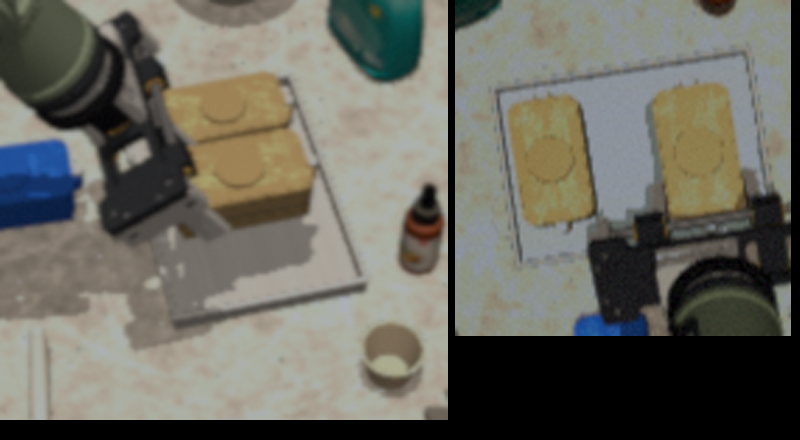

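The picture shows the carried flask over the free part of the tray, with its lid at (698,152), parallel to the done flask and well clear of it. I'll lower it.

>>> drive_tool(series=[[[-0.4,-0.2,1,0,0,0],[-0.4,-0.3,1,0,0,0],[-0.4,-0.3,1,0,0,0],[-0.4,-0.2,1,0,0,0],[-0.4,-0.2,1,0,0,0]]])

```text
time: 17.8
eef_pos: [0.5646, 0.1357, 0.0479]
tcp_rot: [[0.858, 0.137, 0.496], [0.119, -0.991, 0.069], [0.5, 0.0, -0.866]]
ft_force: [0.4, -0.0, -4.5]
finger_gap: 0.0613
grip_force: 60.0
```

>>> drive_tool(series=[[[-0.4,0,0.7,0,0,0],[-0.3,0,0.5,0,0,0],[-0.1,0,0.17,0,0,0],[-0.1,0,0.17,0,0,0],[0,0,0,0,0,0]]])

```text
time: 18.3
eef_pos: [0.5651, 0.1355, 0.0316]
tcp_rot: [[0.857, 0.137, 0.497], [0.119, -0.991, 0.069], [0.502, 0.0, -0.865]]
ft_force: [-0.1, -0.5, -3.9]
finger_gap: 0.0612
grip_force: 60.0
```

>>> drive_tool(series=[[[-0.05,0,0.09,0,0,0],[-0.05,0,0.09,0,0,0],[-0.05,0,0.09,0,0,0],[0,0,0,0,0,0]]])

```text
time: 18.7
eef_pos: [0.5649, 0.1355, 0.0283]
tcp_rot: [[0.857, 0.137, 0.497], [0.119, -0.991, 0.069], [0.501, 0.0, -0.865]]
ft_force: [-1.1, 0.6, -4.2]
finger_gap: 0.0618
grip_force: 60.0
```

>>> drive_tool(series=[[[-0.03,0,0.05,0,0,0],[-0.02,0,0.03,0,0,0],[0,0,0,0,0,0]]])

```text
time: 19.0
eef_pos: [0.5649, 0.1356, 0.0274]
tcp_rot: [[0.857, 0.137, 0.497], [0.119, -0.991, 0.069], [0.501, 0.0, -0.865]]
ft_force: [-0.0, 0.1, -4.8]
finger_gap: 0.0616
grip_force: 60.0
```

>>> drive_tool(series=[[[-0.03,0,0.05,0,0,0],[0,0,0,0,0,0],[0,0,0,0,0,0]]])

```text
time: 19.3
eef_pos: [0.5649, 0.1356, 0.0268]
tcp_rot: [[0.857, 0.137, 0.497], [0.119, -0.991, 0.069], [0.501, 0.0, -0.865]]
ft_force: [0.5, 0.4, -4.2]
finger_gap: 0.0615
grip_force: 60.0
```

>>> drive_tool(series=[[[-0.03,0,0.05,0,0,0],[0,0,0,0,0,0],[0,0,0,0,0,0]]])

```text
time: 19.6
eef_pos: [0.5653, 0.1356, 0.0266]
tcp_rot: [[0.857, 0.137, 0.497], [0.119, -0.991, 0.069], [0.502, 0.0, -0.865]]
ft_force: [-1.0, 0.2, -1.3]
finger_gap: 0.062
grip_force: 60.0
```

Contact as expected at 26.6 mm. I'll press slightly, then release gently.

>>> drive_tool(series=[[[-0.02,0,0.04,0,0,0],[0,0,0,0,0,0],[0,0,0,0,0,0]]])

```text
time: 19.9
eef_pos: [0.5656, 0.1356, 0.0266]
tcp_rot: [[0.856, 0.137, 0.498], [0.119, -0.991, 0.069], [0.503, 0.0, -0.864]]
ft_force: [-4.0, -0.8, 5.7]
finger_gap: 0.0614
grip_force: 60.0
```

>>> drive_tool(series=[[[0,0,0,0,0,0],[0,0,0,0,0,0],[0,0,0,0,0,0]]], grip_force=5)

```text
time: 20.2
eef_pos: [0.5656, 0.1356, 0.0266]
tcp_rot: [[0.856, 0.137, 0.498], [0.119, -0.991, 0.069], [0.503, 0.0, -0.864]]
ft_force: [-4.2, -1.2, 6.1]
finger_gap: 0.0622
grip_force: 5.0
```

>>> drive_tool(series=[[[0,0,0,0,0,0],[0,0,0,0,0,0],[0,0,0,0,0,0],[0,0,0,0,0,0]]], jaw=52)

```text
time: 20.6
eef_pos: [0.5652, 0.1355, 0.0258]
tcp_rot: [[0.857, 0.137, 0.497], [0.119, -0.991, 0.069], [0.502, 0.0, -0.865]]
ft_force: [1.1, -0.6, -0.3]
finger_gap: 0.0749
grip_force: 0.0
```

```bash
python3 - <<'E'
from plan import *
import cv2
s=r.read_state();print(s["eef_pos"],s["ft_force"],s["finger_gap"])
c=r.read_camera("scene");t=r.read_camera("top")
a=cv2.resize(c["img"][180:330,250:410],None,fx=2.8,fy=2.8,interpolation=2);b=cv2.resize(t["img"][170:290,230:350],None,fx=2.8,fy=2.8,interpolation=2)
o=np.zeros((440,800,3),np.uint8);o[:420,:448]=a;o[:336,455:791]=b;cv2.imwrite("pics/s7.png",o[:,:,::-1])
E
```

```text
[0.56521483 0.13553011 0.02582995] [ 1.0695456  -0.60815565 -0.25336587] 0.07492778306091621
```

View pics/s7.png

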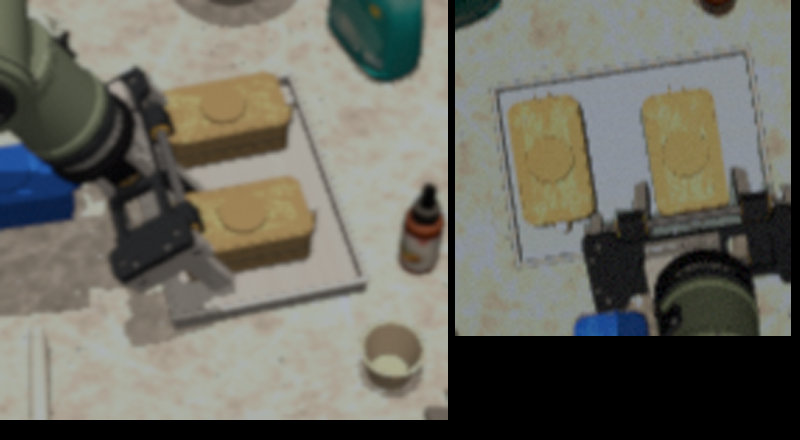

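The flask stands flat in the free part of the tray, between the done flask and the right wall, with the fingers open on both sides. I'll back off along the tool axis.

>>> drive_tool(series=[[[0,0,-0.8,0,0,0],[0,0,-1.5,0,0,0],[0,0,-2.5,0,0,0],[0,0,-2.5,0,0,0],[0,0,-2.5,0,0,0]]])

```text
time: 21.2
eef_pos: [0.5154, 0.1287, 0.1115]
tcp_rot: [[0.857, 0.137, 0.496], [0.119, -0.991, 0.069], [0.501, 0.0, -0.865]]
ft_force: [0.5, 0.8, 0.5]
finger_gap: 0.0749
grip_force: 0.0
```

>>> drive_tool(series=[[[0.5,0,-2,0,0,0],[1,0,-2,0,0,0],[1,0,-2,0,0,0],[1,0,-1,0,0,0],[0,0,0,0,0,0]]])

```text
time: 21.7
eef_pos: [0.5135, 0.1283, 0.1925]
tcp_rot: [[0.854, 0.137, 0.503], [0.119, -0.991, 0.069], [0.507, 0.001, -0.862]]
ft_force: [-0.1, 0.1, 0.1]
finger_gap: 0.0745
grip_force: 0.0
```

```bash
python3 - <<'E'
from plan import *
import cv2
s=r.read_state();print(s["eef_pos"],s["ft_force"])
c=r.read_camera("scene")
cv2.imwrite("pics/s8.png",cv2.resize(c["img"][150:450,180:480],None,fx=2,fy=2,interpolation=2)[:,:,::-1])
E
```

```text
[0.51348963 0.1282928  0.19247145] [-0.14522707  0.05403525  0.10812101]
```

View pics/s8.png

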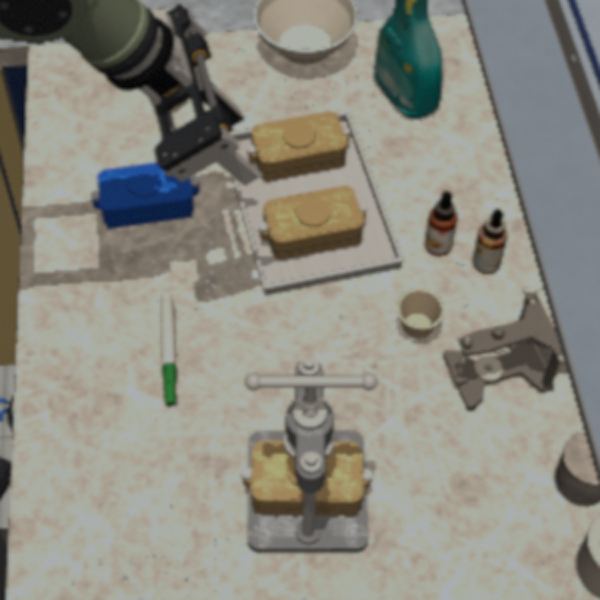

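The lower flask is seated in the clamp at (308,478), the T-bar is open at (310,380), and the flask lies flat in the tray at (313,220). The other things are unmoved and the gripper is clear.

```bash
python3 -c "
from cell import r
print(r.finish_job())"
```

```text
the job is handed in; nothing more can be done
None
```

The job is handed in at about 22 s: the clamp's T-bar was turned about 84° anticlockwise and left open, and the upper flask is flat in the free part of the tray. The last picture shows the lower flask still seated in the clamp and nothing else on the bench moved.

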